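# Turn the screw-jar carousel to the red lid

## Task

Turn the carousel of screw jars by pushing its rim or one of its rim pegs round with the fingertips, until the jar with the red lid stands squarely in line with the yellow arrow on the stand. Do not touch the jars themselves, leave them standing in their seats, and leave everything else on the bench where it is. Finish with the hand clear of everything.

Things in the scene. Friction and masses are not known exactly. Their poses are not given: they have to be found in the camera images.
- stand: Fixed dark steel stand. Origin at table level on the carousel's vertical axis. On its -x side (the front) a tongue, 131-183 mm from the axis, 50 mm wide, top 47 mm above the table, bears a flat yellow arrow along y = 0 of this frame, pointing at the axis. A jar is in line with the arrow when, in this frame, its x is negative and its y is 0.
- carousel: Plywood turntable, 250 mm across, 18 thick, top 50 above the table; turns about z without end stops; bearing drag 0.12 N m stops it when not pushed. Origin on the axis at the disc's underside. Six upright pegs, 14 mm thick, 34 tall, 60 degrees apart at radius 113 mm. Four black ring seats, 55 mm across, 7 tall, at radius 58 mm, every 90 degrees from its x axis; any jar in any seat. Axis cap 28 x 8 mm.
- peg0 (a point): Centre of the top of a rim peg of the turntable, the one at 30 degrees from the turntable's x axis, 84 mm above the table. Pegs are 14 mm thick, 34 mm tall, all alike.
- peg1 (a point): Centre of the top of a rim peg of the turntable, the one at 90 degrees from the turntable's x axis, 84 mm above the table. Pegs are 14 mm thick, 34 mm tall, all alike.
- peg2 (a point): Centre of the top of a rim peg of the turntable, the one at 150 degrees from the turntable's x axis, 84 mm above the table. Pegs are 14 mm thick, 34 mm tall, all alike.
- peg3 (a point): Centre of the top of a rim peg of the turntable, the one at 210 degrees from the turntable's x axis, 84 mm above the table. Pegs are 14 mm thick, 34 mm tall, all alike.
- peg4 (a point): Centre of the top of a rim peg of the turntable, the one at 270 degrees from the turntable's x axis, 84 mm above the table. Pegs are 14 mm thick, 34 mm tall, all alike.
- peg5 (a point): Centre of the top of a rim peg of the turntable, the one at 330 degrees from the turntable's x axis, 84 mm above the table. Pegs are 14 mm thick, 34 mm tall, all alike.
- red_jar_mid (a point): Middle (31 mm above its underside) of the screw jar with the red lid: grey, 44 mm across, 62 mm tall, about 0.12 kg, standing loose in a ring seat of the turntable with its top 112 mm above the table.
- white_jar_mid (a point): Middle (31 mm above its underside) of the screw jar with the white lid: grey, 44 mm across, 62 mm tall, about 0.12 kg, standing loose in a ring seat of the turntable with its top 112 mm above the table.
- blue_jar_mid (a point): Middle (31 mm above its underside) of the screw jar with the blue lid: grey, 44 mm across, 62 mm tall, about 0.12 kg, standing loose in a ring seat of the turntable with its top 112 mm above the table.
- green_jar_mid (a point): Middle (31 mm above its underside) of the screw jar with the green lid: grey, 44 mm across, 62 mm tall, about 0.12 kg, standing loose in a ring seat of the turntable with its top 112 mm above the table.
- hammer: Hammer lying on the bench beyond the carousel, about a quarter metre long, head to the left; origin near its middle. A bystander.
- glue: White glue bottle with an orange cap, 54 mm across, 150 mm tall, upright to the left; origin under its centre. A bystander.
- sander: Cork sanding block 110 x 60 x 35 mm, to the left; origin under its centre. A bystander.
- offcut: Pale wooden offcut 140 x 70 x 22 mm, to the right; origin under its centre. A bystander.
- tape: Yellow tape measure 70 x 35 x 60 mm, to the far right; origin under its centre. A bystander.
Mind the look-alikes: they are no part of the job. Leave any pink look-alike of the part that bears green_jar_mid alone.

How it is judged:
By the outcome, as a careful person would: the job done as asked, in the order asked, and still so for the second after the job is handed in, with the robot touching nothing.
It also fails if it takes over 48 s, if anything falls off the work surface, if the arm or the gripper's body presses on something with over 40 N, if the wrist force passes 120 N, or if a joint passes its speed limit or range.

## Robot

A 6-joint arm with a two-finger parallel gripper is mounted at the origin on the work surface. World frame = base frame: x ahead of the robot, y to its left, z up, the work surface at z = 0. Lengths are in m, angles in degrees, forces in N, time in s.
With the tool pointing down it reaches from about 0.4 to 0.825 m from the base axis. Payload 7 kg.
Tool frame: the origin (TCP) lies on the centre line of the jaws, within the pads' length; the fingertips stand 22 mm ahead of it and the grasp point (between the pads) lies 3 mm ahead of it; z points along the fingers, y is the line along which they close (so a half turn about z gives the same grasp; the last joint's range is limited). The gripper opens to 88 mm and grips with 3 to 60 N. Pads are 19 mm wide; open, the fingers measure 130 mm over their backs; the gripper's body (78 mm by 193 mm) begins 47 mm behind the grasp point.
Start: joints at [-49.956, 20.546, 0.682, 0, -70.136, -16.507], TCP at [0.27, -0.619, 0.249] pointing down, gripper open.
Joint ranges: [-176.03, 176.03], [-82.01, 121.73], [-58.28, 71.71], [-173.87, 95.51], [-174.79, -0.11], [-173.66, 173.66]. Speed limits (degrees/s): [136.94, 136.94, 172.46, 180, 180, 180].

## Interface

Orientations are given as [roll, pitch, yaw] about the fixed x, y, z axes, in that order (R = Rz(yaw) Ry(pitch) Rx(roll)).
In Python, from plant import get_state, cams, r gives the robot as it stands.
- The arm moves only by the tool apply_moves, never from a script. Its argument "targets" is a list of rows, each an object with "dp": the shift along the world's x, y, z in m, a list of three; "yaw": the turn about the world's z in degrees. In form: [{"dp": [x, y, z], "yaw": yaw}, ...]. A call has 1 to 20 rows; each row is the pose to reach, as a shift and turn from the pose commanded when the call began; what a row does not reach only later rows make up. A row lasts 1/12 s, in which the tool goes at most 41.7 mm and 7.16 degrees, less where a joint would pass 70% of its speed; a pose out of reach is approached as far as the arm can. A call with a gripper value outside its range is refused whole. "grip" is the gripper command: -1 is fully open, 1 is shut, values between are in proportion, set as the call begins (left out, the last holds). The fingers move at their own pace and stop on an object; "squeeze" is the grip in N (left out, the last holds). Time passes only in rows, so rows that repeat a pose let the fingers close. It gives the time, the measured TCP pose, the force, the opening and the grip force at its end, in the units of the state.
- get_state(): the state, without advancing time (a new reading comes with each control period).
- cams.capture(name): name is "scene" or "top" or "wrist"; returns a dict with "image" (384x512x3 uint8, red, green, blue), "range_z" (384x512 float32, m along the optical axis (not along the pixel's ray), 0 where there is no reading), "fx", "fy", "cx", "cy" (pixels), "R" (3x3) and "t" (3): a world point X has camera coordinates R X + t; the wrist camera has in their place "T_tool_cam" (4x4, takes a point from camera to tool coordinates, whose origin is the TCP and whose axes are the flange's). Camera axes: x right, y down, z forward; pixel columns grow to the right and rows downward; lengths in m; the calibration is good to about 2 mm. A picture is of the moment at which its call begins: read the wrist's pose just before it.
- r.close_job(): hands the job in; it is judged then, once.
The state is a dict: "time_s": time; "joints": joint angles; "qd": joint speeds; "joint_torque": joint torques, N m; "tcp_pos": TCP position; "eef_rot": TCP orientation; "contact_force": force on the tool from outside, world axes, zero at the start; "moment": the same for the moment, N m; "gripper_width": finger opening in m; "gripper_force": force on a finger pad.
Only numpy, scipy, OpenCV 4.12 (cv2) and the standard library are available. Lean on these libraries where they do the work, as an engineer would, in place of code of your own. Each camera call takes 0.05 s, during which the arm holds its last target. There are 200 camera calls.

## Working session

There is one attempt and no reset: what is moved stays moved. The work goes in short steps, Python scripts to look and compute and a tool call to move; the robot and the scene stay as the last step left them, time stands still between calls to the robot, and variables do not carry over. Pictures are saved under pics/ and viewed, at most 10 in all, crops included, and the job is handed in when it is done.

Besides the shell and the picture viewer there is one more tool, called after ">>>" as a command line: name --argument value ..., lists and objects as JSON in quotes. apply_moves: Moves the arm, as the interface text tells. Its arguments: {"type":"object","properties":{"targets":{"type":"array","items":{"type":"object","properties":{"dp":{"type":"array","items":{"type":"number"}},"yaw":{"type":"number"}}}},"grip":{"type":"number"},"squeeze":{"type":"number"}},"required":["targets"]}

```bash
mkdir -p pics; python3 - <<'E'
from plant import get_state,cams,r
import cv2,numpy as np
for n in ("scene","top"):
    c=cams.capture(n); cv2.imwrite(f"pics/{n}0.png",c["image"][:,:,::-1]); np.savez(f"{n}0.npz",**c)
    print(n,c["fx"],c["cx"],c["R"],c["t"])
s=get_state();print(s["time_s"],s["tcp_pos"],s["eef_rot"],s["gripper_width"])
E
```

```text
scene 427.1468934749108 248.65679140098527 [[ 0.84306325  0.53743893 -0.02009392]
 [ 0.33739427 -0.55761631 -0.75843863]
 [-0.41881914  0.63263216 -0.65143463]] [-0.46438729 -0.10736276  1.54275944]
top 386.2024126817664 253.1089030526922 [[ 0.01594545 -0.99987102 -0.00191802]
 [-0.98756028 -0.01544896 -0.15648013]
 [ 0.15643031  0.00438931 -0.98767925]] [-0.00563875  0.55142962  0.98246269]
0.1 [ 0.26936184 -0.61849102  0.2477079 ] [ 1.79913586e+02 -1.01175051e-02 -1.56470278e+02] 0.08755935750691038
```

View pics/top0.png

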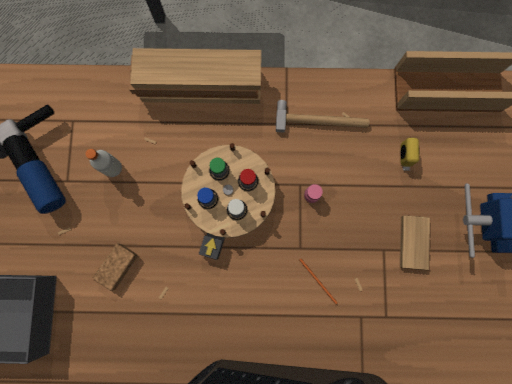

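View pics/scene0.png

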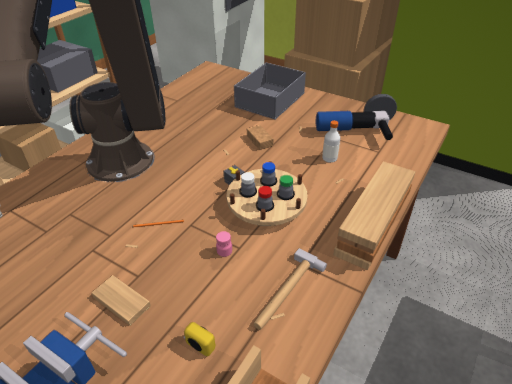

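The top view shows the carousel centred near (229,190), with lids red (248,180), green (219,168), blue (207,198) and white (237,209), and the arrow at (210,246). The candidates for the red jar are the red lid at (248,180) and the pink look-alike standing off the carousel at (315,193). By the description I take (248,180) and check it in a crop.

```bash
cat > h.py <<'E'
import numpy as np,cv2
def px2w(c,u,v,z):
    d=np.array([(u-c["cx"])/c["fx"],(v-c["cy"])/c["fy"],1.]); R=c["R"];o=-R.T@c["t"];w=R.T@d
    return (o+w*(z-o[2])/w[2])[:2]
def rect(c,x0,x1,y0,y1,z,s=1000):
    # orthophoto of plane z: column = (y1-y)*s, row=(x1-x)*s
    P=np.array([[x1,y1],[x1,y0],[x0,y0],[x0,y1]]);Q=[]
    for x,y in P:
        p=c["R"]@np.array([x,y,z])+c["t"];Q.append([c["fx"]*p[0]/p[2]+c["cx"],c["fy"]*p[1]/p[2]+c["cy"]])
    W,H=int((y1-y0)*s),int((x1-x0)*s)
    M=cv2.getPerspectiveTransform(np.float32(Q),np.float32([[0,0],[W,0],[W,H],[0,H]]))
    return cv2.warpPerspective(c["image"],M,(W,H),flags=cv2.INTER_CUBIC)
def blob(c,h,zz,roi,smin=110,vmin=60):
    u0,u1,v0,v1=roi
    hsv=cv2.cvtColor(c["image"],cv2.COLOR_RGB2HSV).astype(int)
    m=(abs((hsv[...,0]-h+90)%180-90)<10)&(hsv[...,1]>smin)&(hsv[...,2]>vmin)
    k=np.zeros_like(m);k[v0:v1,u0:u1]=1;m&=k
    n,l,st,ce=cv2.connectedComponentsWithStats(m.astype(np.uint8))
    i=1+np.argmax(st[1:,4]);return px2w(c,*ce[i],zz),st[i,4],ce[i]
E
python3 - <<'E'
from h import *
c=dict(np.load("top0.npz"))
for n,h in (("red",0),("green",70),("blue",113)): print(n,*blob(c,h,.110,(180,275,145,235)))
print("arrow",*blob(c,27,.047,(195,228,232,262)))
print("carousel approx",px2w(c,229,190,.05))
im=rect(c,.25,.75,-.2,.3,.084,1200); cv2.imwrite("pics/o84.png",im[:,:,::-1])
E
```

```text
red [0.59706115 0.018258  ] 203 [247.28571429 176.09852217]
green [0.62434302 0.0947912 ] 179 [217.07821229 165.02793296]
blue [0.54735365 0.12232368] 194 [205.06185567 195.03092784]
arrow [0.42246983 0.11267551] 109 [210.10091743 246.53211009]
carousel approx [0.57175878 0.06724073]
```

View pics/o84.png

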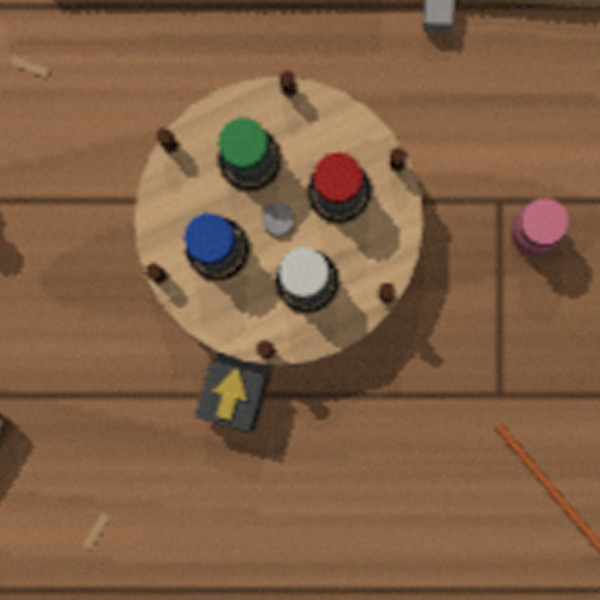

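The crop shows the red lid on the carousel at (338,178), aligned with the rim peg at (398,158), and the pink jar apart at (543,225). The axis is at about (0.572, 0.070). Red sits at −64.3° and the arrow at 164°, so I need about −132°. I will straddle the peg outside red and carry it round.

>>> apply_moves --targets '[{"dp": [0.351,0.587,-0.02],"yaw": 92},{"dp": [0.351,0.587,-0.02],"yaw": 92},{"dp": [0.351,0.587,-0.02],"yaw": 92},{"dp": [0.351,0.587,-0.02],"yaw": 92},{"dp": [0.351,0.587,-0.02],"yaw": 92},{"dp": [0.351,0.587,-0.02],"yaw": 92},{"dp": [0.351,0.587,-0.02],"yaw": 92},{"dp": [0.351,0.587,-0.02],"yaw": 92},{"dp": [0.351,0.587,-0.02],"yaw": 92},{"dp": [0.351,0.587,-0.02],"yaw": 92},{"dp": [0.351,0.587,-0.02],"yaw": 92},{"dp": [0.351,0.587,-0.02],"yaw": 92},{"dp": [0.351,0.587,-0.02],"yaw": 92},{"dp": [0.351,0.587,-0.02],"yaw": 92},{"dp": [0.351,0.587,-0.02],"yaw": 92},{"dp": [0.351,0.587,-0.02],"yaw": 92},{"dp": [0.351,0.587,-0.02],"yaw": 92},{"dp": [0.351,0.587,-0.02],"yaw": 92},{"dp": [0.351,0.587,-0.02],"yaw": 92},{"dp": [0.351,0.587,-0.02],"yaw": 92}]' --grip -0.3

```text
time_s: 1.77
tcp_pos: [0.62, -0.0322, 0.2281]
eef_rot: [179.9, 0.0, -64.5]
contact_force: [1.1, 1.1, -0.2]
gripper_width: 0.0571
gripper_force: 0.0
```

```bash
cat > w.py <<'E'
import sys,numpy as np,cv2
from plant import get_state,cams
from scipy.spatial.transform import Rotation as Ro
from h import *
def wrist():
    s=get_state(); c=cams.capture("wrist")
    T=np.eye(4);T[:3,:3]=Ro.from_euler("xyz",s["eef_rot"],degrees=True).as_matrix();T[:3,3]=s["tcp_pos"]
    M=np.linalg.inv(T@c["T_tool_cam"]); c["R"]=M[:3,:3];c["t"]=M[:3,3]
    print(s["time_s"],s["tcp_pos"].round(4),s["eef_rot"].round(1),s["gripper_width"],s["joints"].round(0))
    return c
E
python3 - <<'E'
from w import *
c=wrist();np.savez("w1.npz",**c);cv2.imwrite("pics/w1.png",c["image"][:,:,::-1])
E
```

```text
1.7667 [ 0.62   -0.0322  0.2281] [179.9   0.  -64.5] 0.05710306941212023 [ 15.  16.  -8.  -0. -66.  11.]
```

View pics/w1.png

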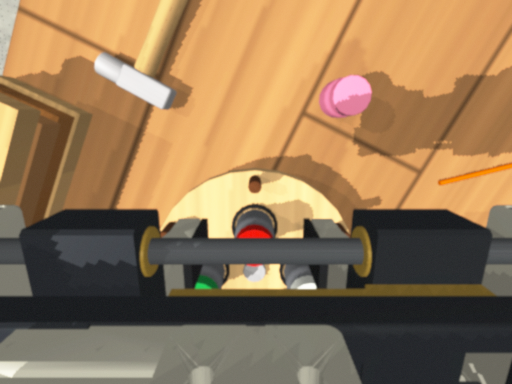

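The wrist view shows the target peg top at (254,181), with the red lid just inside it at (254,230). The peg is centred between the jaws.

```bash
python3 - <<'E'
from h import *
c=dict(np.load("w1.npz"));p=px2w(c,254.5,181,.084);a=px2w(c,254.5,271,.058);print(p,a)
for u,v in((254,181),):
  print(c["image"][v-8:v+12,u].tolist())
E
```

```text
[ 0.62219579 -0.03623595] [0.57164239 0.07000149]
[[252, 234, 162], [241, 208, 137], [172, 135, 89], [91, 66, 42], [59, 35, 20], [61, 39, 25], [63, 40, 25], [76, 46, 28], [107, 63, 38], [130, 77, 45], [136, 81, 45], [139, 82, 48], [142, 84, 47], [145, 85, 49], [144, 86, 50], [142, 85, 50], [139, 82, 47], [139, 82, 47], [140, 84, 48], [172, 119, 75]]
```

>>> apply_moves --targets '[{"dp": [0.0,-0.001,-0.03],"yaw": 0},{"dp": [0.0,-0.001,-0.06],"yaw": 0},{"dp": [0.0,-0.001,-0.09],"yaw": 0},{"dp": [0.0,-0.001,-0.11],"yaw": 0},{"dp": [0.0,-0.001,-0.125],"yaw": 0},{"dp": [0.0,-0.001,-0.137],"yaw": 0},{"dp": [0.0,-0.001,-0.147],"yaw": 0},{"dp": [0.0,-0.001,-0.147],"yaw": 0},{"dp": [0.0,-0.001,-0.147],"yaw": 0}]'

```text
time_s: 2.57
tcp_pos: [0.6206, -0.0333, 0.0818]
eef_rot: [180.0, -0.0, -64.5]
contact_force: [0.5, -1.3, 0.2]
gripper_width: 0.0575
gripper_force: 0.0
```

>>> apply_moves --targets '[{"dp": [0,0,0],"yaw": 0},{"dp": [0,0,0],"yaw": 0},{"dp": [0,0,0],"yaw": 0},{"dp": [0,0,0],"yaw": 0},{"dp": [0,0,0],"yaw": 0},{"dp": [0,0,0],"yaw": 0}]' --grip 0.5 --squeeze 5

```text
time_s: 3.07
tcp_pos: [0.6206, -0.0328, 0.0818]
eef_rot: [-180.0, -0.0, -64.5]
contact_force: [0.1, 0.1, 0.1]
gripper_width: 0.0244
gripper_force: 0.0
```

```bash
python3 - <<'E'
import numpy as np
# arc rows relative to start; axis, radius .114, start -64.3
a0=-64.3; R=.114
def P(a): return R*np.array([np.cos(np.radians(a)),np.sin(np.radians(a))])
for s0,n in((0,20),(-44,20),(-88,20)):
    print(s0,[{"dp":[*(P(a0+s0-2.2*k)-P(a0+s0)).round(4).tolist(),0],"yaw":round(-2.2*k,1)} for k in range(1,n+1)])
E
```

```text
0 [{'dp': [-0.004, -0.0018, 0], 'yaw': -2.2}, {'dp': [-0.008, -0.0035, 0], 'yaw': -4.4}, {'dp': [-0.0121, -0.005, 0], 'yaw': -6.6}, {'dp': [-0.0163, -0.0064, 0], 'yaw': -8.8}, {'dp': [-0.0205, -0.0075, 0], 'yaw': -11.0}, {'dp': [-0.0248, -0.0086, 0], 'yaw': -13.2}, {'dp': [-0.0291, -0.0094, 0], 'yaw': -15.4}, {'dp': [-0.0334, -0.0101, 0], 'yaw': -17.6}, {'dp': [-0.0377, -0.0107, 0], 'yaw': -19.8}, {'dp': [-0.0421, -0.011, 0], 'yaw': -22.0}, {'dp': [-0.0465, -0.0112, 0], 'yaw': -24.2}, {'dp': [-0.0508, -0.0113, 0], 'yaw': -26.4}, {'dp': [-0.0552, -0.0111, 0], 'yaw': -28.6}, {'dp': [-0.0596, -0.0108, 0], 'yaw': -30.8}, {'dp': [-0.0639, -0.0104, 0], 'yaw': -33.0}, {'dp': [-0.0683, -0.0097, 0], 'yaw': -35.2}, {'dp': [-0.0726, -0.0089, 0], 'yaw': -37.4}, {'dp': [-0.0768, -0.0079, 0], 'yaw': -39.6}, {'dp': [-0.0811, -0.0068, 0], 'yaw': -41.8}, {'dp': [-0.0852, -0.0055, 0], 'yaw': -44.0}]
-44 [{'dp': [-0.0041, 0.0015, 0], 'yaw': -2.2}, {'dp': [-0.0082, 0.0031, 0], 'yaw': -4.4}, {'dp': [-0.0122, 0.0048, 0], 'yaw': -6.6}, {'dp': [-0.0161, 0.0068, 0], 'yaw': -8.8}, {'dp': [-0.02, 0.0088, 0], '
[... 843 characters left out ...]
, {'dp': [-0.0083, 0.0202, 0], 'yaw': -11.0}, {'dp': [-0.0094, 0.0244, 0], 'yaw': -13.2}, {'dp': [-0.0104, 0.0287, 0], 'yaw': -15.4}, {'dp': [-0.0113, 0.033, 0], 'yaw': -17.6}, {'dp': [-0.012, 0.0373, 0], 'yaw': -19.8}, {'dp': [-0.0125, 0.0417, 0], 'yaw': -22.0}, {'dp': [-0.0129, 0.046, 0], 'yaw': -24.2}, {'dp': [-0.013, 0.0504, 0], 'yaw': -26.4}, {'dp': [-0.0131, 0.0548, 0], 'yaw': -28.6}, {'dp': [-0.0129, 0.0592, 0], 'yaw': -30.8}, {'dp': [-0.0126, 0.0635, 0], 'yaw': -33.0}, {'dp': [-0.0121, 0.0679, 0], 'yaw': -35.2}, {'dp': [-0.0114, 0.0722, 0], 'yaw': -37.4}, {'dp': [-0.0106, 0.0765, 0], 'yaw': -39.6}, {'dp': [-0.0096, 0.0808, 0], 'yaw': -41.8}, {'dp': [-0.0085, 0.085, 0], 'yaw': -44.0}]
```

>>> apply_moves --targets '[{"dp": [-0.002,-0.0009,0],"yaw": -1.1},{"dp": [-0.004,-0.0018,0],"yaw": -2.2},{"dp": [-0.006,-0.0027,0],"yaw": -3.3},{"dp": [-0.008,-0.0035,0],"yaw": -4.4},{"dp": [-0.0121,-0.005,0],"yaw": -6.6},{"dp": [-0.0163,-0.0064,0],"yaw": -8.8},{"dp": [-0.0205,-0.0075,0],"yaw": -11.0},{"dp": [-0.0248,-0.0086,0],"yaw": -13.2},{"dp": [-0.0291,-0.0094,0],"yaw": -15.4},{"dp": [-0.0334,-0.0101,0],"yaw": -17.6},{"dp": [-0.0377,-0.0107,0],"yaw": -19.8},{"dp": [-0.0421,-0.011,0],"yaw": -22.0},{"dp": [-0.0465,-0.0112,0],"yaw": -24.2},{"dp": [-0.0508,-0.0113,0],"yaw": -26.4},{"dp": [-0.0552,-0.0111,0],"yaw": -28.6},{"dp": [-0.0596,-0.0108,0],"yaw": -30.8},{"dp": [-0.0639,-0.0104,0],"yaw": -33.0},{"dp": [-0.0726,-0.0089,0],"yaw": -37.4},{"dp": [-0.0811,-0.0068,0],"yaw": -41.8},{"dp": [-0.0852,-0.0055,0],"yaw": -44.0}]'

```text
time_s: 4.73
tcp_pos: [0.5344, -0.0384, 0.0816]
eef_rot: [180.0, -0.0, -108.8]
contact_force: [0.5, 0.5, 0.3]
gripper_width: 0.0217
gripper_force: 0.1
```

```bash
python3 - <<'E'
from w import *
c=cams.capture("top")
for n,h in (("red",0),("green",70),("blue",113)):
    p,a,ce=blob(c,h,.110,(180,275,145,240)); d=p-[.572,.070]; print(n,p,a,np.degrees(np.arctan2(d[1],d[0])),np.hypot(*d))
E
```

```text
red [0.67134331 0.09008349] 2 11.429019695238415 0.10135304376253736Traceback (most recent call last):
  File "<stdin>", line 4, in <module>
  File "h.py", line 19, in blob
    i=1+np.argmax(st[1:,4]);return px2w(c,*ce[i],zz),st[i,4],ce[i]
        ~~~~~~~~~^^^^^^^^^^
    return _wrapfunc(a, 'argmax', axis=axis, out=out, **kwds)
    return bound(*args, **kwds)
ValueError: attempt to get argmax of an empty sequence
```

```bash
python3 - <<'E'
from w import *
c=cams.capture("scene");cv2.imwrite("pics/s2.png",cv2.resize(c["image"][130:260,170:370,::-1],None,fx=3,fy=3))
E
```

```text
(no output)
```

View pics/s2.png

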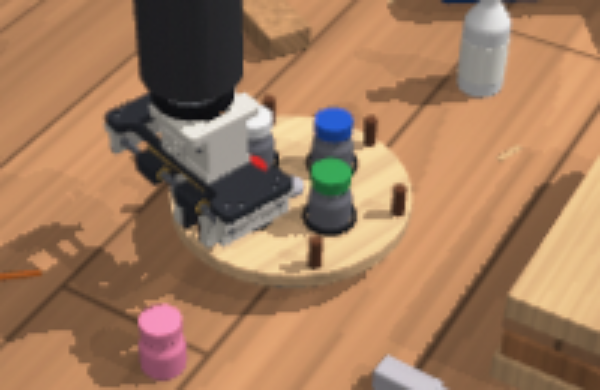

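The disc has turned, the jars stand in their seats, and the peg is carried between the fingers, with red just inside at (258,163). I continue.

>>> apply_moves --targets '[{"dp": [-0.0041,0.0015,0],"yaw": -2.2},{"dp": [-0.0082,0.0031,0],"yaw": -4.4},{"dp": [-0.0122,0.0048,0],"yaw": -6.6},{"dp": [-0.0161,0.0068,0],"yaw": -8.8},{"dp": [-0.02,0.0088,0],"yaw": -11.0},{"dp": [-0.0238,0.011,0],"yaw": -13.2},{"dp": [-0.0275,0.0134,0],"yaw": -15.4},{"dp": [-0.0311,0.0159,0],"yaw": -17.6},{"dp": [-0.0345,0.0185,0],"yaw": -19.8},{"dp": [-0.0379,0.0213,0],"yaw": -22.0},{"dp": [-0.0412,0.0242,0],"yaw": -24.2},{"dp": [-0.0444,0.0272,0],"yaw": -26.4},{"dp": [-0.0474,0.0303,0],"yaw": -28.6},{"dp": [-0.0504,0.0336,0],"yaw": -30.8},{"dp": [-0.0532,0.037,0],"yaw": -33.0},{"dp": [-0.0558,0.0404,0],"yaw": -35.2},{"dp": [-0.0584,0.044,0],"yaw": -37.4},{"dp": [-0.0608,0.0477,0],"yaw": -39.6},{"dp": [-0.063,0.0514,0],"yaw": -41.8},{"dp": [-0.0651,0.0552,0],"yaw": -44.0}]'

```text
time_s: 6.5
tcp_pos: [0.4704, 0.0168, 0.0817]
eef_rot: [-180.0, -0.0, -152.5]
contact_force: [0.5, -0.6, 1.3]
gripper_width: 0.0215
gripper_force: 0.6
```

>>> apply_moves --targets '[{"dp": [-0.002,0.0039,0],"yaw": -2.2},{"dp": [-0.0038,0.0079,0],"yaw": -4.4},{"dp": [-0.0054,0.012,0],"yaw": -6.6},{"dp": [-0.0069,0.0161,0],"yaw": -8.8},{"dp": [-0.0083,0.0202,0],"yaw": -11.0},{"dp": [-0.0094,0.0244,0],"yaw": -13.2},{"dp": [-0.0104,0.0287,0],"yaw": -15.4},{"dp": [-0.0113,0.033,0],"yaw": -17.6},{"dp": [-0.012,0.0373,0],"yaw": -19.8},{"dp": [-0.0125,0.0417,0],"yaw": -22.0},{"dp": [-0.0129,0.046,0],"yaw": -24.2},{"dp": [-0.013,0.0504,0],"yaw": -26.4},{"dp": [-0.0131,0.0548,0],"yaw": -28.6},{"dp": [-0.0129,0.0592,0],"yaw": -30.8},{"dp": [-0.0126,0.0635,0],"yaw": -33.0},{"dp": [-0.0121,0.0679,0],"yaw": -35.2},{"dp": [-0.0114,0.0722,0],"yaw": -37.4},{"dp": [-0.011,0.0744,0],"yaw": -38.5},{"dp": [-0.0106,0.0765,0],"yaw": -39.6},{"dp": [-0.0106,0.0765,0],"yaw": -39.6}]'

```text
time_s: 8.17
tcp_pos: [0.4599, 0.0936, 0.0816]
eef_rot: [180.0, 0.0, 167.9]
contact_force: [-0.1, -0.9, 0.7]
gripper_width: 0.0223
gripper_force: 0.0
```

```bash
python3 - <<'E'
from w import *
c=wrist();np.savez("w2.npz",**c);cv2.imwrite("pics/w2.png",c["image"][:,:,::-1])
E
```

```text
8.1667 [0.4599 0.0936 0.0816] [180.    0.  167.9] 0.022255873279890624 [  36.   12.  -37.    0.  -41. -138.]
```

View pics/w2.png

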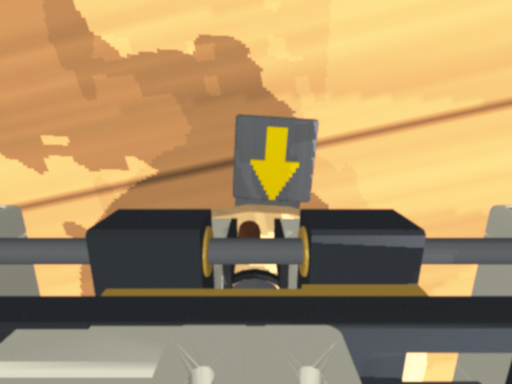

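The view shows the arrow from (277,127) to (271,198) and the peg at (250,231), touching the trailing finger. I measure the remaining angle.

```bash
python3 - <<'E'
from h import *
c=dict(np.load("w2.npz"));A=np.array([.5718,.0701])
ang=lambda d:np.degrees(np.arctan2(d[1],d[0]))
im=c["image"].astype(int); 
p1=px2w(c,277,127,.047);p2=px2w(c,271.5,198,.047);print("arrow",p1,p2,ang(p1-p2),ang(p1-A),ang(p2-A))
b,n,ce=blob(c,27,.047,(235,318,118,204),150);print("arrow centroid",b,n,ce,ang(b-A))
t0=dict(np.load("top0.npz"));b0=blob(t0,27,.047,(195,228,232,262))[0];print("top",ang(b0-A))
m=(im.sum(2)<260);print([ (v,np.where(m[v,236:276])[0]+236) for v in (226,230,234)])
for u in(246,250,254):
  p=px2w(c,u,229,.084);print("peg",u,p,ang(p-A),np.hypot(*(p-A)))
E
```

```text
arrow [0.40101078 0.11968836] [0.4430341  0.10800218] 164.45938689158515 163.80943417723842 163.5982337540185
arrow centroid [0.42136936 0.11407839] 1820 [274.33076923 162.51153846] 163.70372194731505
top 164.0866233055364
[(226, array([236, 240, 241, 242, 243, 244, 245, 246, 247, 248, 249, 250, 251,
       252, 253, 254, 255, 256, 257, 275])), (230, array([236, 240, 241, 242, 243, 244, 245, 246, 247, 248, 249, 250, 251,
       252, 253, 254, 255, 256, 257, 258, 275])), (234, array([236, 237, 238, 239, 240, 241, 242, 243, 244, 245, 246, 247, 248,
       249, 250, 251, 252, 253, 254, 255, 256, 257, 258, 259, 275]))]
peg 246 [0.44553481 0.09221045] 170.06757267844966 0.12818646676380632
peg 250 [0.44595972 0.0941898 ] 169.16289051612307 0.1281253121190398
peg 254 [0.44638463 0.09616917] 168.25756197216685 0.12809612664986653
```

>>> apply_moves --targets '[{"dp": [0.0004,0.002,0],"yaw": -1},{"dp": [0.0009,0.004,0],"yaw": -2},{"dp": [0.0014,0.006,0],"yaw": -3},{"dp": [0.0019,0.0078,0],"yaw": -4},{"dp": [0.0024,0.0095,0],"yaw": -5},{"dp": [0.0024,0.0095,0],"yaw": -5},{"dp": [0.0024,0.0095,0],"yaw": -5}]'

```text
time_s: 8.8
tcp_pos: [0.4622, 0.1032, 0.0816]
eef_rot: [180.0, 0.0, 163.0]
contact_force: [-0.4, -0.8, -0.0]
gripper_width: 0.0223
gripper_force: 0.0
```

```bash
cat > m.py <<'E'
from w import *
A=np.array([.5718,.0701]);ang=lambda d:np.degrees(np.arctan2(d[1],d[0]))
def go():
    c=wrist();im=c["image"].astype(int)
    b,n,ce=blob(c,27,.047,(200,340,100,215),150);print("arrow",b,ce,ang(b-A))
    g=im[230,215:305].sum(1)<260
    n,l=cv2.connectedComponents(g.astype(np.uint8)[None]);
    for i in range(1,n):
        w=np.where(l[0]==i)[0]+215
        if len(w)>9: p=px2w(c,w.mean(),229,.084);print(w[0],w[-1],"peg",ang(p-A))
    return c
if __name__=="__main__":
    c=go();cv2.imwrite("pics/w3.png",c["image"][90:300,150:370,::-1].repeat(2,0).repeat(2,1))
E
python3 m.py
```

```text
8.8 [0.4622 0.1032 0.0816] [180.   0. 163.] 0.02231194505492058 [  36.   12.  -37.   -0.  -41. -144.]
arrow [0.42137559 0.11389007] [251.90394225 162.20599667] 163.76918723115338
240 259 peg 164.3603399079986
```

View pics/w3.png

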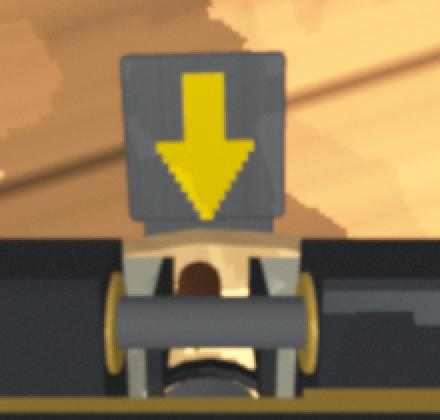

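The peg at crop (199,280) is almost under the arrow tip at (207,215). I open, lift straight up, draw aside and check from above.

>>> apply_moves --targets '[{"dp": [0,0,0],"yaw": 0},{"dp": [0,0,0],"yaw": 0},{"dp": [0,0,0],"yaw": 0},{"dp": [0,0,0.02],"yaw": 0},{"dp": [0,0,0.05],"yaw": 0},{"dp": [0,0,0.08],"yaw": 0},{"dp": [0,0,0.12],"yaw": 0},{"dp": [0,0,0.15],"yaw": 0},{"dp": [0.02,-0.36,0.15],"yaw": 0},{"dp": [0.02,-0.36,0.15],"yaw": 0},{"dp": [0.02,-0.36,0.15],"yaw": 0},{"dp": [0.02,-0.36,0.15],"yaw": 0},{"dp": [0.02,-0.36,0.15],"yaw": 0},{"dp": [0.02,-0.36,0.15],"yaw": 0},{"dp": [0.02,-0.36,0.15],"yaw": 0},{"dp": [0.02,-0.36,0.15],"yaw": 0},{"dp": [0.02,-0.36,0.15],"yaw": 0},{"dp": [0.02,-0.36,0.15],"yaw": 0},{"dp": [0.02,-0.36,0.15],"yaw": 0},{"dp": [0.02,-0.36,0.15],"yaw": 0}]' --grip 0.2

```text
time_s: 10.52
tcp_pos: [0.4817, -0.2571, 0.2313]
eef_rot: [180.0, -0.0, 162.9]
contact_force: [0.2, 0.6, -0.2]
gripper_width: 0.0355
gripper_force: 0.0
```

```bash
cat > t.py <<'E'
from m import *
import sys
c=cams.capture("top");P={}
for n,h in (("red",0),("green",70),("blue",113)):
    try:
        p,a,ce=blob(c,h,.110,(180,275,145,240)); P[n]=p;print(n,p,a,ang(p-A),np.hypot(*(p-A)))
    except Exception as e: print(n,e)
b,n,_=blob(c,27,.047,(195,228,232,262));print("arrow",b,n,ang(b-A))
if "green" in P: print("axis from red, blue",(P["red"]+P["blue"])/2,"red-blue dir",ang(P["red"]-P["blue"]))
cv2.imwrite(sys.argv[1],rect(c,.36,.74,-.13,.27,.06,1500)[:,:,::-1])
E
python3 t.py pics/t3.png
```

```text
red [0.51656108 0.08452645] 221 165.36329553775786 0.05709168828413023
green [0.55617214 0.01958138] 128 -107.18937368231404 0.05288062776224844
blue [0.62746329 0.05602987] 190 -14.185635927627413 0.05741402472517997
arrow [0.42267227 0.11265579] 108 164.0731236436779
axis from red, blue [0.57201218 0.07027816] red-blue dir 165.58946469293784
```

View pics/t3.png

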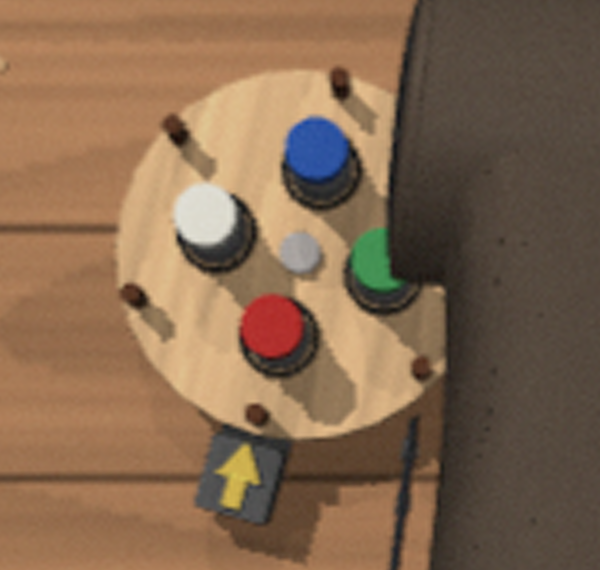

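Red at crop (273,326) and its peg at (256,414) are nearly in line with the arrow, about 1° short. I pin this down with all the visible pegs and the first image.

```bash
cat > p.py <<'E'
from m import *
from scipy.optimize import least_squares
def pegs(c,phi0):
    im=c["image"].astype(int);hs=cv2.cvtColor(c["image"],cv2.COLOR_RGB2HSV).astype(int)
    Q=[];K=[]
    for k in range(6):
        a=np.radians(phi0+60*k);X=np.array([*(A+.113*np.array([np.cos(a),np.sin(a)])),.07])
        q=c["R"]@X+c["t"];u=c["fx"]*q[0]/q[2]+c["cx"];v=c["fy"]*q[1]/q[2]+c["cy"]
        U,V=np.meshgrid(np.arange(int(u)-7,int(u)+8),np.arange(int(v)-7,int(v)+8))
        w=np.clip(105-im[V,U,0],0,None)*(im[V,U,0]-im[V,U,2]>12)
        if w.sum()<100: continue
        Q.append(px2w(c,(w*U).sum()/w.sum(),(w*V).sum()/w.sum(),.070));K.append(k)
    K=np.array(K);Q=np.array(Q)
    f=lambda s:(np.c_[s[0]+.113*np.cos(np.radians(s[2]+60*K)),s[1]+.113*np.sin(np.radians(s[2]+60*K))]-Q).ravel()*1e3
    o=least_squares(f,[*A,phi0],loss="soft_l1");print(o.x,K,np.round(f(o.x),1))
if __name__=="__main__":
    pegs(dict(np.load("top0.npz")),-64.3)
    c=cams.capture("top");pegs(c,165)
    print(c["image"][222:260:2,200:226:2,0])
E
python3 p.py
```

```text
[  0.56955445   0.06878975 -64.54520675] [0 1 2 3 4 5] [-0.1 -1.6 -0.2 -0.8 -1.1  0.  -1.9 -0.   2.5  0.6  3.   4.9]
[5.69220819e-01 6.89300739e-02 1.66028927e+02] [0 1 2 3 4 5] [ 0.5 -0.6  1.2  7.1 -0.4 -4.3  0.1 -1.1 -0.1  0.7 -1.5  0.9]
[[218 221 218 220 216 213 206 202 201 197 168 125 118]
 [220 218 219 216 216 211 206 205 200 196 201 168 122]
 [219 219 218 217 213 212 206 210 199 199 201 189 172]
 [152 214 214 217 211 205 186 108 103 194 194 185 193]
 [141 108 200 213 212 205 173  91  88  77 191 188 194]
 [159 142  98 136 195 200 184  92  67  76 147 187 191]
 [153 153 103  80  48  61 149 197 138 125 114 149 189]
 [152 150  85  85  63  57  47  50  55  81 101 114 148]
 [148 138  85  82  78  87 132  61  54  50  44  50  62]
 [150 126  79  78  83 169 207  92  76  75  72  43  76]
 [147 111  81  82 167 205 204 141  76  78  76  35  84]
 [146  89  94 165 202 206 208 175  77  78  69  54  90]
 [ 99  81  78 129 190 209 208 192  62  79  58  56  70]
 [103  84  80  83 205 204 145 172  83  80  42  71  78]
 [ 93  83  82 135 205 202  82  76  80  74  40  97 100]
 [ 83  85  80 161 205 188  73  83  80  68  65  93  98]
 [ 97  82  82 127 192 161  83  86  83  43  86  99  97]
 [163 153  99  79  78  70  83  81  77  47  99  99  96]
 [163 152 103  94  94  91  71  82  71  61  95  98  96]]
```

The top view says about 1.4° remains and the wrist view about 0.6–1°. I go back to the same spot and nudge 1.3° further.

>>> apply_moves --targets '[{"dp": [-0.02,0.36,0],"yaw": 0},{"dp": [-0.02,0.36,0],"yaw": 0},{"dp": [-0.02,0.36,0],"yaw": 0},{"dp": [-0.02,0.36,0],"yaw": 0},{"dp": [-0.02,0.36,0],"yaw": 0},{"dp": [-0.02,0.36,0],"yaw": 0},{"dp": [-0.02,0.36,0],"yaw": 0},{"dp": [-0.02,0.36,0],"yaw": 0},{"dp": [-0.02,0.36,0],"yaw": 0},{"dp": [-0.02,0.36,0],"yaw": 0},{"dp": [-0.02,0.36,0],"yaw": 0},{"dp": [-0.02,0.36,0],"yaw": 0},{"dp": [-0.02,0.36,0],"yaw": 0},{"dp": [-0.02,0.36,-0.03],"yaw": 0},{"dp": [-0.02,0.36,-0.06],"yaw": 0},{"dp": [-0.02,0.36,-0.09],"yaw": 0},{"dp": [-0.02,0.36,-0.115],"yaw": 0},{"dp": [-0.02,0.36,-0.135],"yaw": 0},{"dp": [-0.02,0.36,-0.15],"yaw": 0},{"dp": [-0.02,0.36,-0.15],"yaw": 0}]'

```text
time_s: 12.28
tcp_pos: [0.4603, 0.1008, 0.0789]
eef_rot: [-179.8, -0.2, 162.8]
contact_force: [-0.2, 0.4, 0.2]
gripper_width: 0.0349
gripper_force: 0.0
```

>>> apply_moves --targets '[{"dp": [0,0,0],"yaw": 0},{"dp": [0,0,0],"yaw": 0},{"dp": [0,0,0],"yaw": 0},{"dp": [0,0,0],"yaw": 0},{"dp": [0,0,0],"yaw": 0},{"dp": [0.0002,0.0006,0],"yaw": -0.3},{"dp": [0.0004,0.0012,0],"yaw": -0.6},{"dp": [0.0006,0.0019,0],"yaw": -1},{"dp": [0.0008,0.0025,0],"yaw": -1.3},{"dp": [0.0008,0.0025,0],"yaw": -1.3},{"dp": [0.0008,0.0025,0],"yaw": -1.3},{"dp": [0.0008,0.0025,0],"yaw": -1.3}]' --grip 0.5

```text
time_s: 13.28
tcp_pos: [0.4628, 0.1055, 0.0815]
eef_rot: [180.0, -0.0, 161.6]
contact_force: [-0.6, -0.1, -0.4]
gripper_width: 0.0216
gripper_force: 0.1
```

```bash
python3 m.py
```

```text
13.2833 [0.4628 0.1055 0.0815] [180.   -0.  161.6] 0.021604124936525682 [  37.   12.  -36.   -0.  -41. -145.]
arrow [0.42129233 0.11390052] [246.41763727 162.4021076 ] 163.77402594238393
239 258 peg 163.38524641540292
```

>>> apply_moves --targets '[{"dp": [0,0,0],"yaw": 0},{"dp": [0,0,0],"yaw": 0},{"dp": [0,0,0],"yaw": 0},{"dp": [0,0,0.02],"yaw": 0},{"dp": [0,0,0.05],"yaw": 0},{"dp": [0,0,0.08],"yaw": 0},{"dp": [0,0,0.12],"yaw": 0},{"dp": [0,0,0.15],"yaw": 0},{"dp": [0.02,-0.42,0.15],"yaw": 0},{"dp": [0.02,-0.42,0.15],"yaw": 0},{"dp": [0.02,-0.42,0.15],"yaw": 0},{"dp": [0.02,-0.42,0.15],"yaw": 0},{"dp": [0.02,-0.42,0.15],"yaw": 0},{"dp": [0.02,-0.42,0.15],"yaw": 0},{"dp": [0.02,-0.42,0.15],"yaw": 0},{"dp": [0.02,-0.42,0.15],"yaw": 0},{"dp": [0.02,-0.42,0.15],"yaw": 0},{"dp": [0.02,-0.42,0.15],"yaw": 0},{"dp": [0.02,-0.42,0.15],"yaw": 0},{"dp": [0.02,-0.42,0.15],"yaw": 0}]' --grip 0.2

```text
time_s: 15.0
tcp_pos: [0.4822, -0.3169, 0.2306]
eef_rot: [-180.0, -0.1, 161.4]
contact_force: [-0.9, 0.8, -0.1]
gripper_width: 0.0348
gripper_force: 0.0
```

```bash
python3 t.py pics/t4.png; python3 p.py | head -2
```

```text
red [0.51662134 0.08565162] 215 164.2599749703449 0.05732833426074556
green [0.55627096 0.01452233] 189 -105.6109722163784 0.05770640141544258
blue [0.62739078 0.05521317] 187 -14.991661291948422 0.057549569606382
arrow [0.42292706 0.11261304] 107 164.06246332412175
axis from red, blue [0.57200606 0.07043239] red-blue dir 164.6348774602159
[  0.56955445   0.06878975 -64.54520675] [0 1 2 3 4 5] [-0.1 -1.6 -0.2 -0.8 -1.1  0.  -1.9 -0.   2.5  0.6  3.   4.9]
[5.68622451e-01 6.82469803e-02 1.64526511e+02] [0 1 2 3 4 5] [ 0.2  0.   1.1  2.4  1.2  0.3 -0.9 -2.4 -0.2 -0.7 -1.3  0.2]
```

View pics/t4.png

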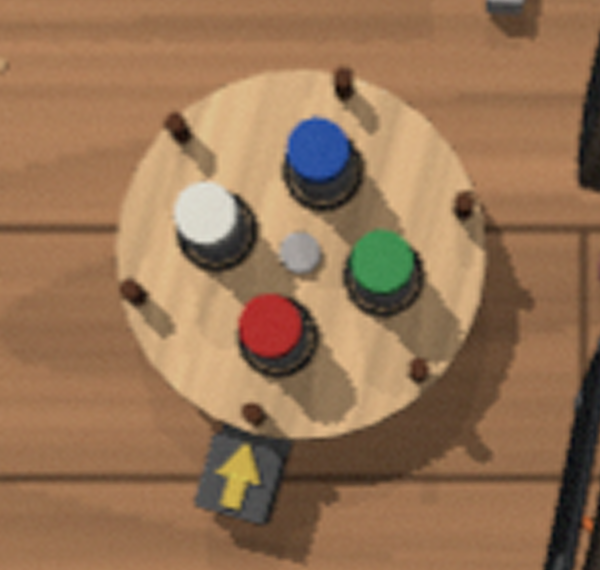

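The picture shows red at (271,326) and its peg at (253,413), in line with the arrow. Red is at 164.3° and the arrow at 164.1°; the peg estimates fall on either side within half a degree. All jars are seated and the hand is clear, so I hand in.

```bash
python3 -c "
from plant import r
print(r.close_job())"
```

```text
the job is handed in; nothing more can be done
None
```

The carousel is turned so the red-lidded jar lines up with the yellow arrow to within about 0.5° by my camera measurements; all four jars are in their seats, the hand is clear, and the job was handed in at about 15 s, though the hand-in returned no verdict.

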